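Push the empty wax tin through the caddy's sprung flap

ROBOT

A 6-joint arm with a two-finger parallel gripper is mounted at the origin on the work surface. World frame = base frame: x ahead of the robot, y to its left, z up, the work surface at z = 0. Lengths are in m, angles in degrees, forces in N, time in s.
With the tool pointing down it reaches from about 0.25 to 0.725 m from the base axis. Payload 9.7 kg.
Tool frame: the origin (TCP) lies at the very end of the fingers, on their centre line; the grasp point (between the pads) lies 19 mm behind it; z points along the fingers, y is the line along which they close (so a half turn about z gives the same grasp; the last joint's range is limited). The gripper opens to 85 mm and grips with 20 to 120 N. Pads are 22 mm wide; open, the fingers measure 114 mm over their backs; the gripper's body (76 mm by 85 mm) begins 54 mm behind the grasp point. The pads swing forward as they close: fully open they stand 13 mm farther back than shut.
Start: joints at [-76.604, 4.979, 10.078, 95.1, 0, 90], TCP at [0.127, -0.535, 0.231] pointing down, gripper open.
Joint ranges: [-179.16, 179.16], [-48.56, 103.87], [-65.8, 70.77], [-126.05, 130.52], [-82.76, 87.17], [-180, 180]. Speed limits (degrees/s): [127.2, 127.2, 147.25, 180, 180, 180].

INTERFACE

Orientations are given as [roll, pitch, yaw] about the fixed x, y, z axes, in that order (R = Rz(yaw) Ry(pitch) Rx(roll)).
In Python, from workcell import bot gives the robot as it stands.
- The arm moves only by the tool arm_command, never from a script. Its argument "series" is a list of rows, each a list of 4 numbers: the shift along the tool's x, y, z in m, then the turn about the tool's z in rad. A call has exactly 5 rows; each row is the pose to reach, as a shift and turn from the pose commanded when the call began, along the tool's axes at that moment; what a row does not reach only later rows make up. A row lasts 1/10 s, in which the tool goes at most 50 mm and 8.59 degrees, less where a joint would pass 70% of its speed; a pose out of reach is approached as far as the arm can. A call with a gripper value outside its range is refused whole. "hand" is the finger opening in m, from 0 to 0.0854, set as the call begins (left out, the last holds). The fingers move at their own pace and stop on an object; "grip_force" is the grip in N (left out, the last holds). Time passes only in rows, so rows that repeat a pose let the fingers close, or fill a call up. It gives the time, the measured TCP pose, the force, the opening and the grip force at its end, in the units of the state.
- bot.get_obs(): the state, without advancing time (a new reading comes with each control period).
- bot.camera(name): name is "scene" or "top" or "wrist"; returns a dict with "color" (480x640x3 uint8, blue, green, red), "camera_matrix" (3x3 intrinsics, pixels), "xyz" and "orientation" of the camera in the world; the wrist camera has in their place "T_tool_cam" (4x4, takes a point from camera to tool coordinates, whose origin is the TCP and whose axes are the flange's). Camera axes: x right, y up, looking along -z (the intrinsics and any distortion apply to the point x, -y, -z); pixel columns grow to the right and rows downward; lengths in m; the calibration is good to about 2 mm. A picture is of the moment at which its call begins: read the wrist's pose just before it. There is no depth.
- bot.job_done(): hands the job in; it is judged then, once.
Trained networks look in the newest picture that a camera, given by its name, has taken for a name from the list of things; names that differ only in an ending like _2 or _b are one class to them, and where a whole thing is asked for, a point or a joint stands for the part that bears it (a point fixed in the world has none). Each returns a list of dicts, best first, with "confidence" (0 to 1); they miss things now and then, are a little off and sometimes report something else, mostly with a low value. They report only what shows in the picture. A call takes as long as a camera call.
- bot.find_in(camera, target): "location" ([column, row] in pixels, amid what is visible of it).
- bot.mark_of(camera, target): "location" ([column, row] in pixels: a listed point, or the origin of a listed thing).
The state is a dict: "time": time; "q": joint angles; "qd": joint speeds; "joint_efforts": joint torques, N m; "ee_pos": TCP position; "tcp_rot": TCP orientation; "wrist_force": force on the tool from outside, world axes, zero at the start; "torque": the same for the moment, N m; "opening": finger opening in m; "grasp_force": force on a finger pad.
Only numpy, scipy, OpenCV 4.12 (cv2) and the standard library are available. Lean on these libraries where they do the work, as an engineer would, in place of code of your own. Each camera call takes 0.05 s, during which the arm holds its last target. There are 200 camera calls.

TASK

Clear the empty grafting-wax tin (the one without a lid) off the shed ledge into the waste caddy hooked on the ledge's near edge: with the hand open, push the sprung flap open with one finger and, while that finger holds it open, push the tin along the ledge and over the sill with the other finger, so that it drops inside. Do not pinch, pick up or carry the tin. Leave the full tin, the clay pot, the pliers and the seed tray where they are, and take the hand out so that the flap springs shut.

Things in the scene. Friction and masses are not known exactly. Their poses are not given: they have to be found in the camera images.
- ledge: Raised white laminate shelf, 220 mm deep (its x), 840 mm long (its y), top face about 160 mm above the bench. Fixed. Origin: middle of its near long edge, on the top face; x leads away from the robot across the ledge, y along the edge, z up.
- caddy: Green plastic waste caddy, fixed, hooked on the ledge's near edge, 146 mm deep (x), 136 mm wide (y). Origin: middle of its sill, where the ledge edge meets the mouth, level with the ledge top; z up, +x out over the ledge, -x into the caddy. The sill is 3 mm thick and flush with the ledge. Mouth 130 mm wide. Two 2 mm steel straps lie on the ledge, x 0 to 31 mm, y +-69 to 83 mm.
- caddy_in (a point): Middle of the caddy's inner floor, 151 mm below the sill, 74 mm in from it; the inside is 140 mm (x) by 130 mm (y).
- caddy_hinge (a point): Middle of the flap's hinge rod, 9 mm thick, along the caddy's y across the mouth, 102 mm inside the sill and 44 mm above the ledge. A flat roof behind it is 47 mm above the ledge; green side cheeks stand up to 5 mm above the shut flap.
- flap_lip (a point): Middle of the flap's free lower edge, outer face. Shut: about 4 mm inside the sill, level with the ledge. With a fingertip's foremost edge, 4 mm above the ledge, 85 mm inside the sill, the flap stands near 0.6 rad and leaves the tin room to fall between finger and sill. As it tips in, the tin may lean on or catch under the pushing finger until that is past the sill or draws back a little.
- flap (a joint): Angle (rad) of the steel flap: 0 shut, grows as it is pushed in and down, stop 1.2. A 3 mm plate, 126 mm wide, 107 mm from hinge to lip. Shut, it slopes up from sill to hinge at 24 degrees, facing ledge and sky; near 1.15 it hangs straight down. A spring shuts it (0.08 N m shut, 0.18 at the stop: 1 N at the lip, 4 N near the hinge). A tin pushed at the shut flap tends to ride up it, not go in.
- empty_tin_center (a point): Centre of the empty grafting-wax tin, the thing to clear: a flat round open tin without lid, red outside, bare steel bottom seen from above, 44 mm across, 20 mm high, 2 mm walls, lying flat, open side up. Weighs about 30 g. The point is on its axis, 10 mm above the ledge while it lies there.
- full_tin_center (a point): Centre of the full tin, to be left alone: red, 44 mm across, 20 mm high, with its brass-coloured lid on. The two tins stand either side of the line through the mouth's middle, either way round, centres about 96 mm apart, 75 to 105 mm from the sill.
- clay_pot: Small terracotta pot, 65 mm across the rim, 54 mm high, standing loose on the ledge. Origin: centre of its underside.
- pliers: Combination pliers with blue handles, about 165 mm long, 50 mm wide, 15 mm thick, lying loose on the ledge. Origin: middle of the underside; x points to the jaws.
- seed_tray: Black plastic seed tray with seedlings, 140 mm (x) by 100 mm (y) by 45 mm high, held on the near edge of the ledge by a steel spring clip; seedlings reach 55 mm. Does not move. Origin: middle of the tray's near edge side, on the ledge's near edge.

How it is judged (in metres and radians):
On the way, in this order (a step that is already met when the one before it is completed fails the run):
1. one finger holds the flap open while the other finger pushes the tin, still on the ledge (value of joint flap above 0.3 rad and contact force between the fingers and flap above 0.2 N and contact force between the fingers and empty_tin above 0.02 N and z of empty_tin_center in the frame of caddy above 0 m), for 0.05 s.
2. the tin has dropped through the mouth while a finger still holds the flap open (value of joint flap above 0.15 rad and contact force between the fingers and flap above 0.2 N and z of empty_tin_center in the frame of caddy below -0.08 m and x of empty_tin_center in the frame of caddy between -0.143 and -0.003 m and y of empty_tin_center in the frame of caddy between -0.066 and 0.066 m), for 0.05 s.
At the end, for the whole second after the job is handed in: The empty tin lies at rest inside the caddy (its centre within the caddy's walls and more than 80 mm below the sill), the flap is shut again (under 0.08 rad), and the full tin, the clay pot and the pliers are within 15 mm of where they stood (z of empty_tin_center in the frame of caddy below -0.08 m and x of empty_tin_center in the frame of caddy between -0.143 and -0.003 m and y of empty_tin_center in the frame of caddy between -0.066 and 0.066 m and linear speed of empty_tin below 0.03 m/s and value of joint flap below 0.08 rad and distance of each of full_tin, clay_pot, pliers from where it was at the start of the episode below 0.015 m); the robot touches nothing.
It fails at once if the empty tin is pinched (over 10 N from the fingers) (contact force between the fingers and empty_tin above 10 N).
It fails at once if the empty tin is lifted or carried (its centre more than 18 mm above where it lay, i.e. 28 mm above the ledge) (z of empty_tin_center in the frame of caddy above 0.028 m).
It fails at once if the full tin is lifted or pushed away (distance of full_tin from where it was at the start of the episode above 0.015 m).
It fails at once if the clay pot or the pliers are moved (over 15 mm) or the pot is tipped (distance of any of clay_pot, pliers from where it was at the start of the episode above 0.015 m or angle between clay_pot's own z axis and vertical above 0.3 rad).
It fails at once if the seed tray is pushed hard (contact force between anything else and seed_tray above 8 N).
It also fails if it takes over 38 s, if anything falls off the work surface, if the arm or the gripper's body presses on something with over 40 N, if the wrist force passes 120 N, or if a joint passes its speed limit or range.

## Working session

There is one attempt and no reset: what is moved stays moved. The work goes in short steps, Python scripts to look and compute and a tool call to move; the robot and the scene stay as the last step left them, time stands still between calls to the robot, and variables do not carry over. Pictures are saved under pics/ and viewed, at most 10 in all, crops included, and the job is handed in when it is done.

Besides the shell and the picture viewer there is one more tool, called after "Request:" by a JSON object that holds its "op" and its "data", one argument or row to a line. arm_command: Moves the arm, as the interface text tells. Its arguments: {"type":"object","properties":{"series":{"type":"array"},"hand":{"type":"number"},"grip_force":{"type":"number"}},"required":["series"]}

```bash
mkdir -p pics; cat > h.py <<'E'
import numpy as np, cv2
from scipy.spatial.transform import Rotation as R
from workcell import bot
def cam(name):
    o=bot.get_obs(); c=bot.camera(name); K=np.array(c["camera_matrix"])
    if name=="wrist":
        T=np.eye(4); T[:3,:3]=R.from_euler('xyz',o["tcp_rot"],degrees=True).as_matrix(); T[:3,3]=o["ee_pos"]
        T=T@np.array(c["T_tool_cam"])
    else: T=None
    return c,K,T,o
def ray(c,K,T,px):
    d=np.linalg.inv(K)@[px[0],px[1],1]; d=np.array([d[0],-d[1],-d[2]])
    return T[:3,3],T[:3,:3]@d
def atz(c,K,T,px,z):
    p,d=ray(c,K,T,px); return p+d*(z-p[2])/d[2]
E
python3 - <<'E'
from h import *
print(bot.get_obs())
for n in ("scene","top","wrist"):
    c,K,T,o=cam(n); cv2.imwrite(f"pics/{n}0.png",c["color"])
    print(n,{k:v for k,v in c.items() if k!="color"})
    for t in ("ledge","caddy","caddy_hinge","flap_lip","empty_tin_center","full_tin_center","clay_pot","pliers","seed_tray"):
        print(t,[(np.round(r["location"]),round(r["confidence"],2)) for r in bot.mark_of(n,t)[:2]])
E
```

```text
{'time': 0.0, 'q': array([-7.66045726e+01,  5.01016385e+00,  1.00328431e+01,  9.51003415e+01,
        2.85463868e-03,  8.99994922e+01]), 'qd': array([ 0.14281372, -0.08766781,  0.06269117,  0.14091774, -0.05676171,
       -0.02996262]), 'joint_efforts': array([-1.08964665e-03, -5.20395613e+01,  4.64799070e+01,  1.65873062e-02,
       -1.29728735e-05,  8.83116940e-06]), 'ee_pos': array([ 0.12737542, -0.53479409,  0.23057764]), 'tcp_rot': array([-1.79922338e+02, -2.85532442e-03,  1.33959314e+01]), 'wrist_force': array([0.30401575, 0.64404284, 0.02250757]), 'torque': array([ 0.02658505, -0.01052969,  0.01507574]), 'grasp_force': 0.0, 'opening': 0.08549399051481989}
scene {'camera_matrix': array([[491.70071527,   0.        , 325.61471762],
       [  0.        , 491.70071527, 235.48822883],
       [  0.        ,   0.        ,   1.        ]]), 'xyz': array([1.44442865, 0.14387958, 0.74280486]), 'orientation': array([54.64000014, -0.60471921, 94.3376139 ])}
ledge [(array([289., 219.]), 0.87)]
caddy [(array([321., 215.]), 0.89)]
caddy_hinge [(array([313., 176.]), 0.81), (array([308., 244.]),
[... 921 characters left out ...]
 0.82)]
seed_tray [(array([218., 285.]), 0.6)]
wrist {'camera_matrix': array([[409.58996024,   0.        , 317.80395104],
       [  0.        , 409.58996024, 237.2150081 ],
       [  0.        ,   0.        ,   1.        ]]), 'T_tool_cam': array([[-9.17432767e-06,  9.57933135e-01,  2.86991479e-01,
         7.25222592e-02],
       [ 9.99999875e-01,  1.52292661e-04, -4.76362088e-04,
         1.40895159e-03],
       [-5.00029724e-04,  2.86991438e-01, -9.57933017e-01,
        -1.42343731e-01],
       [ 0.00000000e+00,  0.00000000e+00,  0.00000000e+00,
         1.00000000e+00]])}
ledge []
caddy []
caddy_hinge []
flap_lip []
empty_tin_center []
full_tin_center []
clay_pot []
pliers []
seed_tray []
```

View top.

View pics/top0.png

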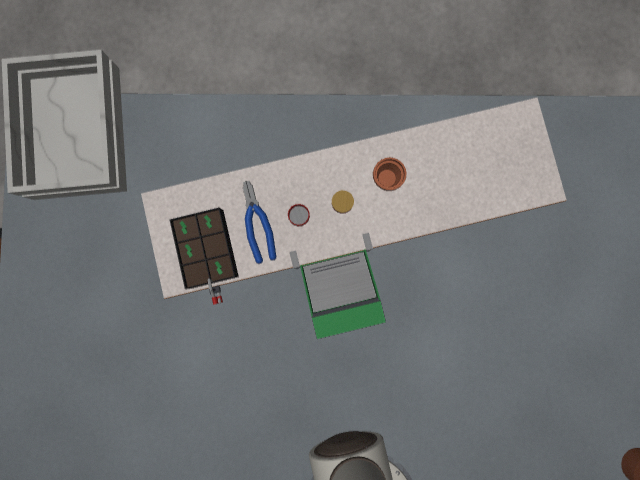

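View pics/scene0.png

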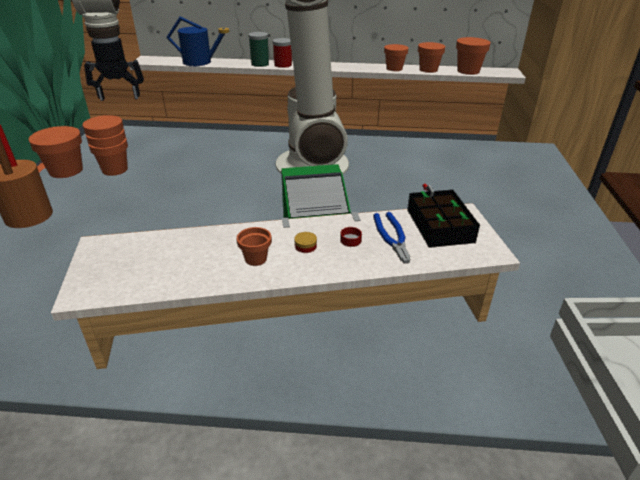

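```bash
cat >> h.py <<'E'
def fixed(name):
    c=bot.camera(name); K=np.array(c["camera_matrix"]); T=np.eye(4)
    T[:3,:3]=R.from_euler('xyz',c["orientation"],degrees=True).as_matrix(); T[:3,3]=c["xyz"]
    return c,K,T
E
python3 - <<'E'
from h import *
c,K,T=fixed("top")
for n,px,z in [("ledge",(362,248),.16),("caddy",(335,254),.16),("hinge",(345,307),.204),("lip",(333,257),.16),("empty",(299,216),.17),("full",(342,204),.17),("pot",(388,180),.16),("pliers",(256,219),.16),("tray",(218,285),.16)]:
    print(n,np.round(atz(c,K,T,px,z),3))
E
```

```text
ledge [0.571 0.011 0.16 ]
caddy [0.559 0.066 0.16 ]
hinge [0.455 0.047 0.204]
lip [0.552 0.07  0.16 ]
empty [0.634 0.139 0.17 ]
full [0.659 0.052 0.17 ]
pot [ 0.711 -0.042  0.16 ]
pliers [0.629 0.227 0.16 ]
tray [0.494 0.301 0.16 ]
```

The top picture shows the empty tin at (299,215), the full tin at (342,202), the near ledge edge from (165,297) to (566,200), and the straps at (295,258) and (367,241). The scene picture agrees with it. Next I work out the caddy frame.

```bash
python3 - <<'E'
from h import *
c,K,T=fixed("top")
a=atz(c,K,T,(165,297),.16);b=atz(c,K,T,(566,200),.16)
yv=(a-b)[:2];L=np.linalg.norm(yv);yv/=L;xv=np.array([yv[1],-yv[0]])
print(a,b,"len",L,"yaw",np.degrees(np.arctan2(xv[1],xv[0])),"mid",(a+b)/2)
# caddy centre from straps (outer bottom ends at the edge)
o=(a[:2]+yv*0)
for n,px,z in [("strapL",(296,261),.16),("strapR",(369,244),.16),("tin",(299,215),.17),("full",(342,203),.17),("hinge",(345,307),.204),("lip",(333,257),.16),("caddy",(335,254),.16),("sillL",(302,267),.165),("sillR",(367,250),.165)]:
    p=atz(c,K,T,px,z)[:2]; d=p-a[:2]; print(n,np.round(p,3),"x",round(d@xv,4),"y from left corner",round(d@yv,4))
E
```

```text
[0.4687413  0.40803493 0.16      ] [ 0.67234603 -0.40258375  0.16      ] len 0.8357975372500116 yaw 14.099427466450315 mid [0.57054366 0.00272559 0.16      ]
strapL [0.544 0.144] x 0.0085 y from left corner -0.274
strapR [ 0.579 -0.003] x 0.0072 y from left corner -0.4258
tin [0.636 0.139] x 0.0969 y from left corner -0.3019
full [0.661 0.052] x 0.1001 y from left corner -0.392
hinge [0.455 0.047] x -0.1017 y from left corner -0.3471
lip [0.552 0.07 ] x -0.0013 y from left corner -0.3487
caddy [0.559 0.066] x 0.0037 y from left corner -0.3541
sillL [0.532 0.132] x -0.0063 y from left corner -0.2832
sillR [0.567 0.001] x -0.0038 y from left corner -0.4185
```

Request:
{"op": "arm_command", "data": {
  "series": [
    [0.03,-0.0255,-0.01,0],
    [0.06,-0.051,-0.02,0],
    [0.09,-0.0765,-0.03,0],
    [0.12,-0.102,-0.04,0],
    [0.15,-0.1275,-0.05,0]
  ],
  "hand": 0.0854
}}

```text
time: 2.1
ee_pos: [0.2444, -0.3749, 0.2818]
tcp_rot: [180.0, -0.0, 13.4]
wrist_force: [1.1, -0.1, 0.0]
opening: 0.0853
grasp_force: 0.0
```

Request:
{"op": "arm_command", "data": {
  "series": [
    [0.03,-0.0255,-0.01,0],
    [0.06,-0.051,-0.02,0],
    [0.09,-0.0765,-0.03,0],
    [0.12,-0.102,-0.04,0],
    [0.15,-0.1275,-0.05,0]
  ]
}}

```text
time: 2.6
ee_pos: [0.3608, -0.216, 0.3319]
tcp_rot: [180.0, -0.0, 13.4]
wrist_force: [0.5, -0.4, -0.4]
opening: 0.0853
grasp_force: 0.0
```

Request:
{"op": "arm_command", "data": {
  "series": [
    [0.03,-0.0255,-0.002,0],
    [0.06,-0.051,-0.004,0],
    [0.09,-0.0765,-0.006,0],
    [0.12,-0.102,-0.008,0],
    [0.15,-0.1275,-0.01,0]
  ]
}}

```text
time: 3.1
ee_pos: [0.4773, -0.0571, 0.3415]
tcp_rot: [180.0, -0.0, 13.4]
wrist_force: [1.0, -0.3, 0.2]
opening: 0.0853
grasp_force: 0.0
```

Request:
{"op": "arm_command", "data": {
  "series": [
    [0.03,-0.0255,0,0],
    [0.06,-0.051,0,0],
    [0.09,-0.0765,0,0],
    [0.12,-0.102,0,0],
    [0.15,-0.1275,0,0]
  ]
}}

```text
time: 3.6
ee_pos: [0.5937, 0.1016, 0.3413]
tcp_rot: [180.0, -0.0, 13.4]
wrist_force: [0.9, -0.5, 0.2]
opening: 0.0856
grasp_force: 0.0
```

Request:
{"op": "arm_command", "data": {
  "series": [
    [0,0,0,-0.123],
    [0,0,0,-0.246],
    [0,0,0,-0.369],
    [0,0,0,-0.492],
    [0,0,0,-0.615]
  ]
}}

```text
time: 4.1
ee_pos: [0.593, 0.1002, 0.3412]
tcp_rot: [-180.0, 0.0, 48.9]
wrist_force: [0.2, -0.8, 0.8]
opening: 0.0854
grasp_force: 0.0
```

Request:
{"op": "arm_command", "data": {
  "series": [
    [0,0,0,-0.123],
    [0,0,0,-0.246],
    [0,0,0,-0.369],
    [0,0,0,-0.492],
    [0,0,0,-0.615]
  ]
}}

```text
time: 4.6
ee_pos: [0.593, 0.1001, 0.3413]
tcp_rot: [-180.0, 0.0, 84.2]
wrist_force: [0.7, -0.6, -0.9]
opening: 0.0855
grasp_force: 0.0
```

Request:
{"op": "arm_command", "data": {
  "series": [
    [0,0,0,-0.123],
    [0,0,0,-0.246],
    [0,0,0,-0.369],
    [0,0,0,-0.492],
    [0,0,0,-0.615]
  ]
}}

```text
time: 5.1
ee_pos: [0.593, 0.1001, 0.3413]
tcp_rot: [180.0, -0.0, 119.4]
wrist_force: [0.6, -0.1, 0.0]
opening: 0.0856
grasp_force: 0.0
```

```bash
python3 - <<'E'
from h import *
c,K,T,o=cam("wrist"); cv2.imwrite("pics/w1.png",c["color"]); print(o["ee_pos"],o["tcp_rot"])
for t,z in (("caddy",.16),("caddy_hinge",.204),("flap_lip",.16),("empty_tin_center",.17),("full_tin_center",.17),("pliers",.16),("clay_pot",.16)):
    print(t,[(np.round(r["location"]),round(r["confidence"],2),np.round(atz(c,K,T,r["location"],z),4)) for r in bot.mark_of("wrist",t)[:2]])
E
```

```text
[0.59298549 0.10010506 0.34127579] [ 1.79997808e+02 -5.80997755e-04  1.19395825e+02]
caddy [(array([257., 216.]), 0.72, array([0.5528, 0.0693, 0.16  ])), (array([392., 192.]), 0.18, array([0.6382, 0.1394, 0.16  ]))]
caddy_hinge [(array([108., 195.]), 0.64, array([0.4567, 0.0448, 0.204 ]))]
flap_lip [(array([364., 304.]), 0.69, array([0.6689, 0.045 , 0.16  ])), (array([255., 214.]), 0.6, array([0.5507, 0.0697, 0.16  ]))]
empty_tin_center [(array([392., 193.]), 0.82, array([0.6355, 0.1394, 0.17  ]))]
full_tin_center [(array([364., 303.]), 0.78, array([0.6649, 0.0494, 0.17  ]))]
pliers [(array([440.,  85.]), 0.97, array([0.6258, 0.225 , 0.16  ]))]
clay_pot [(array([358., 398.]), 0.58, array([ 0.7143, -0.0403,  0.16  ]))]
```

View pics/w1.png

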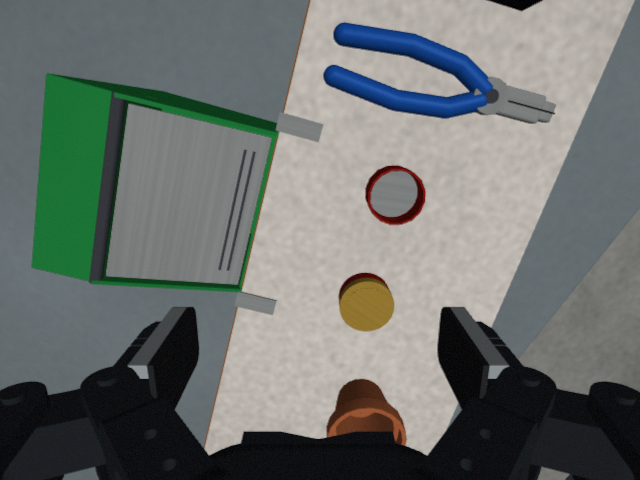

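The wrist picture shows the empty tin at (394,193), the full tin at (366,302) and the sill from (277,133) to (242,290). Its positions agree with the top view to about 2 mm. The hand now goes over the tin to straddle it.

Request:
{"op": "arm_command", "data": {
  "series": [
    [0.007,0.028,0,0],
    [0.0133,0.0563,0,0],
    [0.0133,0.0563,0.04,0],
    [0.0133,0.0563,0.08,0],
    [0.0133,0.0563,0.12,0]
  ]
}}

```text
time: 6.0
ee_pos: [0.6362, 0.1394, 0.2193]
tcp_rot: [180.0, 0.0, 119.1]
wrist_force: [-0.0, 0.4, 0.7]
opening: 0.0857
grasp_force: 0.0
```

Request:
{"op": "arm_command", "data": {
  "series": [
    [0,0,0.015,0],
    [0,0,0.03,0],
    [0,0,0.04,0],
    [0,0,0.045,0],
    [0,0,0.045,0]
  ]
}}

```text
time: 6.5
ee_pos: [0.6356, 0.1391, 0.176]
tcp_rot: [-180.0, -0.0, 119.1]
wrist_force: [0.2, 1.1, 0.2]
opening: 0.0855
grasp_force: 0.0
```

```bash
python3 - <<'E'
from h import *
c,K,T,o=cam("wrist"); s,_,_=fixed("scene")
print(o["ee_pos"],o["wrist_force"])
im=np.hstack([cv2.resize(c["color"],(400,300)),cv2.resize(s["color"][170:290,230:390],(400,300))]); cv2.imwrite("pics/w2.png",im)
E
```

```text
[0.63555544 0.13906385 0.17601358] [0.21181431 1.12774482 0.23372698]
```

View pics/w2.png

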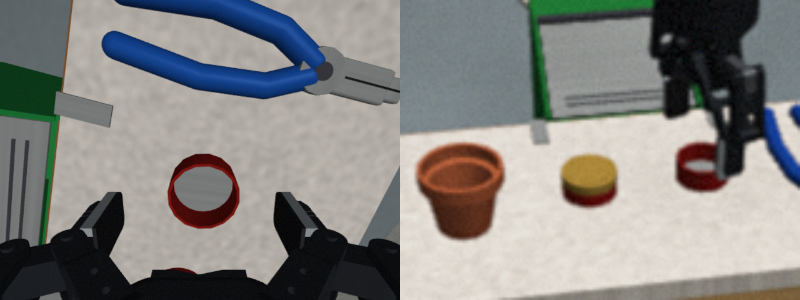

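The left half shows the tin centred between the open fingers, and the tips still look above the ledge. The right half (scene crop) agrees. I lower slowly, feeling for the ledge.

Request:
{"op": "arm_command", "data": {
  "series": [
    [0,0,0.004,0],
    [0,0,0.008,0],
    [0,0,0.011,0],
    [0,0,0.013,0],
    [0,0,0.013,0]
  ]
}}

```text
time: 7.1
ee_pos: [0.6355, 0.1391, 0.1628]
tcp_rot: [-180.0, -0.0, 119.1]
wrist_force: [0.8, 0.0, 0.4]
opening: 0.0851
grasp_force: 0.0
```

Request:
{"op": "arm_command", "data": {
  "series": [
    [0,0,0.001,0],
    [0,0,0.002,0],
    [0,0,0.003,0],
    [0,0,0.004,0],
    [0,0,0.004,0]
  ]
}}

```text
time: 7.6
ee_pos: [0.6356, 0.1391, 0.1591]
tcp_rot: [-180.0, -0.0, 119.1]
wrist_force: [0.2, -0.6, 0.4]
opening: 0.0851
grasp_force: 0.0
```

Request:
{"op": "arm_command", "data": {
  "series": [
    [0,0,0.001,0],
    [0,0,0.002,0],
    [0,0,0.003,0],
    [0,0,0.004,0],
    [0,0,0.004,0]
  ]
}}

```text
time: 8.1
ee_pos: [0.6356, 0.1391, 0.1551]
tcp_rot: [-180.0, -0.0, 119.1]
wrist_force: [-0.3, -0.2, -0.2]
opening: 0.0856
grasp_force: 0.0
```

Request:
{"op": "arm_command", "data": {
  "series": [
    [0,0,0.001,0],
    [0,0,0.002,0],
    [0,0,0.003,0],
    [0,0,0.004,0],
    [0,0,0.004,0]
  ]
}}

```text
time: 8.6
ee_pos: [0.6356, 0.1391, 0.1511]
tcp_rot: [-180.0, -0.0, 119.1]
wrist_force: [-0.2, 1.3, 0.1]
opening: 0.0856
grasp_force: 0.0
```

Request:
{"op": "arm_command", "data": {
  "series": [
    [0,0,0.001,0],
    [0,0,0.002,0],
    [0,0,0.002,0],
    [0,0,0.002,0],
    [0,0,0.002,0]
  ]
}}

```text
time: 9.1
ee_pos: [0.6356, 0.1391, 0.1493]
tcp_rot: [-180.0, -0.0, 119.1]
wrist_force: [1.1, -0.3, 0.1]
opening: 0.0853
grasp_force: 0.0
```

Request:
{"op": "arm_command", "data": {
  "series": [
    [0,0,0.0005,0],
    [0,0,0.001,0],
    [0,0,0.0015,0],
    [0,0,0.002,0],
    [0,0,0.002,0]
  ]
}}

```text
time: 9.6
ee_pos: [0.6356, 0.1391, 0.1472]
tcp_rot: [-180.0, -0.0, 119.1]
wrist_force: [-0.3, 0.3, -0.0]
opening: 0.0857
grasp_force: 0.0
```

Request:
{"op": "arm_command", "data": {
  "series": [
    [0,0,0.0005,0],
    [0,0,0.001,0],
    [0,0,0.001,0],
    [0,0,0.001,0],
    [0,0,0.001,0]
  ]
}}

```text
time: 10.1
ee_pos: [0.6357, 0.1391, 0.1469]
tcp_rot: [180.0, 0.0, 119.1]
wrist_force: [-1.2, -0.5, 5.2]
opening: 0.0855
grasp_force: 2.8
```

The ledge is felt at TCP z 0.147, so the open tips sit 13 mm short of the TCP. I raise 4 mm and push.

Request:
{"op": "arm_command", "data": {
  "series": [
    [0,0,-0.003,0],
    [0,0,-0.005,0],
    [0,-0.005,-0.005,0],
    [0,-0.01,-0.005,0],
    [0,-0.015,-0.005,0]
  ]
}}

```text
time: 10.6
ee_pos: [0.622, 0.1315, 0.1511]
tcp_rot: [-180.0, -0.0, 119.1]
wrist_force: [0.6, 0.0, -0.7]
opening: 0.0855
grasp_force: 0.0
```

Request:
{"op": "arm_command", "data": {
  "series": [
    [0,-0.005,0,0],
    [0,-0.01,0,0],
    [0,-0.016,0,0],
    [0,-0.023,0,0],
    [0,-0.03,0,0]
  ]
}}

```text
time: 11.1
ee_pos: [0.5958, 0.1169, 0.1513]
tcp_rot: [-180.0, -0.0, 119.1]
wrist_force: [-0.1, 0.4, -0.2]
opening: 0.0855
grasp_force: 0.1
```

Request:
{"op": "arm_command", "data": {
  "series": [
    [0,-0.006,0,0],
    [0,-0.012,0,0],
    [0,-0.018,0,0],
    [0,-0.024,0,0],
    [0,-0.03,0,0]
  ]
}}

```text
time: 11.6
ee_pos: [0.5698, 0.1024, 0.1514]
tcp_rot: [180.0, 0.0, 119.1]
wrist_force: [0.7, -0.1, 0.9]
opening: 0.0857
grasp_force: 0.6
```

```bash
python3 - <<'E'
from h import *
c,K,T,o=cam("wrist"); s,_,_=fixed("scene")
print(o["ee_pos"],o["wrist_force"])
im=np.hstack([cv2.resize(c["color"],(400,300)),cv2.resize(s["color"][150:270,240:400],(400,300))]); cv2.imwrite("pics/w3.png",im)
E
```

```text
[0.56982972 0.10242789 0.15139789] [ 0.65126964 -0.06595077  0.89034007]
```

View pics/w3.png

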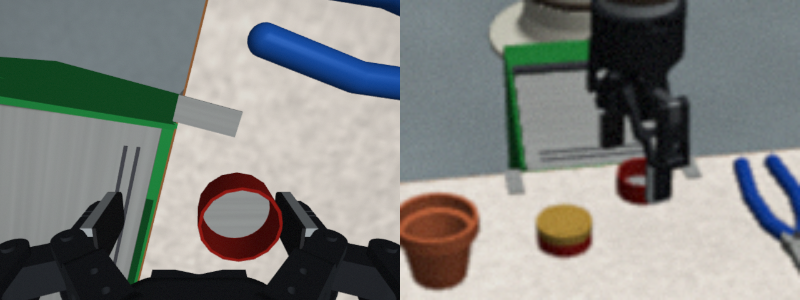

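The wrist view shows the rear finger behind the tin at (240,217) and the front finger on the flap at (110,215), all aligned. I keep pushing.

Request:
{"op": "arm_command", "data": {
  "series": [
    [0,-0.005,0,0],
    [0,-0.01,0,0],
    [0,-0.015,0,0],
    [0,-0.02,0,0],
    [0,-0.025,0,0]
  ]
}}

```text
time: 12.2
ee_pos: [0.548, 0.0903, 0.1513]
tcp_rot: [180.0, 0.0, 119.1]
wrist_force: [2.0, 1.8, 1.2]
opening: 0.0854
grasp_force: 0.9
```

Request:
{"op": "arm_command", "data": {
  "series": [
    [0,-0.005,0,0],
    [0,-0.01,0,0],
    [0,-0.015,0,0],
    [0,-0.02,0,0],
    [0,-0.024,0,0]
  ]
}}

```text
time: 12.7
ee_pos: [0.5271, 0.0787, 0.1514]
tcp_rot: [180.0, 0.0, 119.1]
wrist_force: [4.2, 3.2, 0.6]
opening: 0.0855
grasp_force: 1.7
```

```bash
python3 - <<'E'
from h import *
c,K,T,o=cam("wrist"); s,_,_=fixed("scene")
print(o["ee_pos"],o["wrist_force"])
im=np.hstack([cv2.resize(c["color"],(400,300)),cv2.resize(s["color"][150:270,240:400],(400,300))]); cv2.imwrite("pics/w4.png",im)
E
```

```text
[0.52712863 0.07867164 0.15137764] [4.17257743 3.22379914 0.59529023]
```

View pics/w4.png

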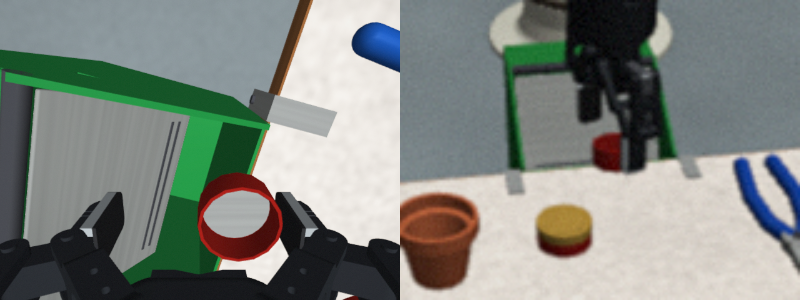

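The tin is at the sill with the flap held open and the lip clear ahead of it. I advance slowly to tip it in.

Request:
{"op": "arm_command", "data": {
  "series": [
    [0,-0.002,0,0],
    [0,-0.004,0,0],
    [0,-0.006,0,0],
    [0,-0.008,0,0],
    [0,-0.008,0,0]
  ]
}}

```text
time: 13.3
ee_pos: [0.5202, 0.0748, 0.1513]
tcp_rot: [180.0, -0.0, 119.1]
wrist_force: [4.3, 1.7, -0.6]
opening: 0.0855
grasp_force: 1.9
```

```bash
python3 - <<'E'
from h import *
c,K,T,o=cam("wrist"); s,_,_=fixed("scene")
print(o["ee_pos"],o["wrist_force"])
im=np.hstack([cv2.resize(c["color"],(400,300)),cv2.resize(s["color"][150:270,240:400],(400,300))]); cv2.imwrite("pics/w5.png",im)
E
```

```text
[0.52023157 0.07482138 0.15126499] [ 4.27416289  1.6842722  -0.57311311]
```

View pics/w5.png

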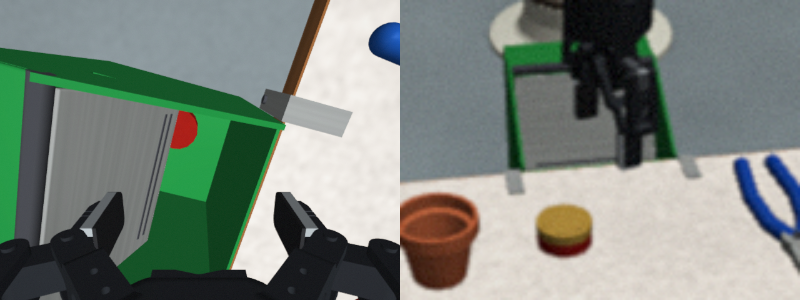

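The tin is gone from the sill and shows as a red disc inside the caddy at (185,130), and the finger still holds the flap. I hold for one call, then draw back and rise.

Request:
{"op": "arm_command", "data": {
  "series": [
    [0,0,0,0],
    [0,0,0,0],
    [0,0,0,0],
    [0,0,0,0],
    [0,0.002,0,0]
  ]
}}

```text
time: 13.9
ee_pos: [0.5219, 0.0756, 0.1515]
tcp_rot: [-180.0, 0.0, 119.1]
wrist_force: [1.9, 0.3, 4.0]
opening: 0.0853
grasp_force: 1.5
```

Request:
{"op": "arm_command", "data": {
  "series": [
    [0,0.012,0,0],
    [0,0.024,0,0],
    [0,0.036,0,0],
    [0,0.048,0,0],
    [0,0.06,0,0]
  ]
}}

```text
time: 14.4
ee_pos: [0.5754, 0.1057, 0.1508]
tcp_rot: [-180.0, -0.0, 119.1]
wrist_force: [1.2, -0.4, 0.2]
opening: 0.0854
grasp_force: 0.3
```

Request:
{"op": "arm_command", "data": {
  "series": [
    [0,0.012,0,0],
    [0,0.024,0,0],
    [0,0.03,-0.015,0],
    [0,0.03,-0.04,0],
    [0,0.03,-0.07,0]
  ]
}}

```text
time: 14.9
ee_pos: [0.6008, 0.1202, 0.2203]
tcp_rot: [-179.8, -0.1, 119.1]
wrist_force: [0.0, -0.1, 0.4]
opening: 0.0852
grasp_force: 0.0
```

Request:
{"op": "arm_command", "data": {
  "series": [
    [0,0,-0.03,0],
    [0,0,-0.06,0],
    [0,0,-0.09,0],
    [0,0,-0.11,0],
    [0,0,-0.11,0]
  ]
}}

```text
time: 15.4
ee_pos: [0.6017, 0.1202, 0.3336]
tcp_rot: [179.8, 0.1, 119.1]
wrist_force: [0.6, -0.6, 0.2]
opening: 0.0852
grasp_force: 0.0
```

```bash
python3 - <<'E'
from h import *
c,K,T,o=cam("wrist"); s,_,_=fixed("scene")
print(o["time"],o["ee_pos"],o["wrist_force"])
im=np.hstack([cv2.resize(c["color"],(400,300)),cv2.resize(s["color"][150:270,240:400],(400,300))]); cv2.imwrite("pics/w6.png",im)
for t,z in (("full_tin_center",.17),("pliers",.16),("clay_pot",.16)):
    print(t,[(round(r["confidence"],2),np.round(atz(c,K,T,r["location"],z),4)) for r in bot.mark_of("wrist",t)[:1]])
E
```

```text
15.4 [0.60169763 0.1202033  0.33364969] [ 0.55773922 -0.61221879  0.17878567]
full_tin_center [(0.79, array([0.6625, 0.0508, 0.17  ]))]
pliers [(0.77, array([0.6252, 0.2276, 0.16  ]))]
clay_pot [(0.61, array([ 0.7174, -0.0429,  0.16  ]))]
```

View pics/w6.png

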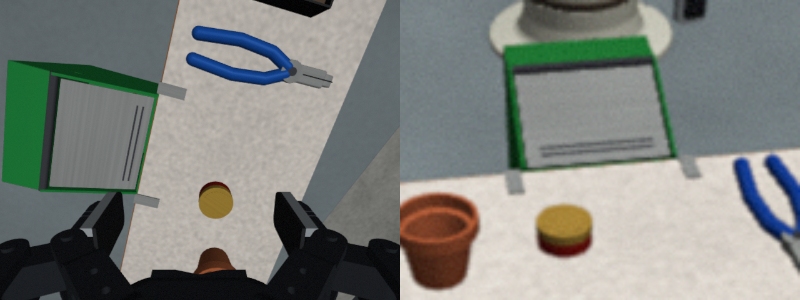

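The flap is shut (100,130), the tin is off the ledge, and the full tin (215,200), pot and pliers have not moved.

```bash
python3 -c "
from workcell import bot
print(bot.job_done())"
```

```text
the job is handed in; nothing more can be done
None
```

I pushed the empty tin over the sill into the caddy while the other finger held the flap open; the flap is shut again, the full tin, pot and pliers measured within a few mm of where they stood, the seed tray was never approached, and I handed the job in at about 15 s without getting a verdict back.

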